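# Slide the lapped valve plate off the granite and file it in the kit stand

## Task

Put the freshly lapped compressor valve plate away: it lies too thin to pick off the granite flat, so slide it out over the edge nearest you until about a third of its length overhangs, then take it by that end and lift it clear, never letting it fall to the bench. Turn the revolving kit stand to the click at which its empty bay faces the front lug, and leave the plate lying flat in that bay. Leave everything else on the bench and on the granite where it is, and the kit parts in their own bays.

Things in the scene. Friction and masses are not known exactly. Their poses are not given: they have to be found in the camera images.
- valve_plate: compressor valve plate: bright lapped steel, a thin flat rectangle 120 x 48 x 3 mm, 130 g, with two round 22 mm ports and a 7 mm bolt hole at each corner. Loose, flat on the granite. Origin: centre of its underside; x along its length (-x end faces the robot, up to 0.3 rad askew to the granite), z up. It slides easily on the granite (friction 0.25) and follows fingertips pressed on its top.
- plate_end (a point): middle of the valve plate's -x (robot-side) short edge, on its underside, 60 mm from its centre
- granite: black granite flat, fixed: 229 (its x) x 305 (its y) mm, top face 60 mm above the bench, block 50 mm thick on 10 mm feet, edges plain. Origin: on the bench under its centre; -x faces the robot, turned up to 0.2 rad. A dial comparator stands on it at (+78, +112) mm, 140 mm tall above the granite, its dial reaching 90 mm from there towards -x.
- granite_front (a point): middle of the granite's top front edge (robot side), 114.5 mm in front of the granite's centre, at the height of the top face
- stand: fixed foot of the revolving kit stand. Origin: on the bench on the turning axis; its -x is the front (towards the robot, turned up to 0.25 rad), marked by a grey lug 30 mm wide on the bench that reaches 205 mm out from the axis and ends in a post 48 mm tall.
- carousel (a joint): angle of the kit stand's round tray, rad, growing anticlockwise seen from above, turning without end; 0 at the start. A spring ball clicks and holds every 120 degrees (0, 2.094, 4.189) and pulls the tray true when within 0.06 rad of a click; between clicks it turns freely and stays where left. A push of 4 to 6 N near the rim takes it through a click. At 2.094 the empty bay faces the lug.
- tray (a point): centre of the tray's floor, on the axis, 42 mm above the bench. The tray is grey painted metal, 360 mm across, its rim 10 mm above the floor, 165 mm inside radius; hub 42 mm thick with a black knob, top 124 mm above the bench. Three upright dividers 4 mm thick and 40 mm tall above the floor run from the hub to 171 mm radius and make three 120 degree bays.
- divider (a point): top of the divider on the front side of the empty bay, 130 mm out from the axis, 82 mm above the bench; at joint 0 it lies at +120 degrees in the stand's frame (front-left seen by the robot). Pushed anticlockwise (across the front, to the robot's right) through 120 degrees by fingertips standing in the empty bay, it brings that bay to the front
- bay_empty (a point): middle of the empty bay, on the tray floor, 95 mm out from the axis on the bay's centre line (60 degrees in the stand's frame at joint 0); turns with the tray. The plate lies well here with its length along that radius, centre up to about 95 mm out
- bay_body (a point): the same point of the bay that faces the front at the start and holds the second stage and its cover; turns with the tray
- bay_first (a point): the same point of the bay that holds the first stage; turns with the tray
- second_stage: chrome second-stage regulator body lying face up in its bay, 72 mm across, 36 mm tall, with a stub to each side, 108 mm over all; loose; origin under its centre
- cover: black bakelite cover, a disc 66 mm across and 15 mm tall, in the same bay; loose; origin under its centre
- first_stage: chrome first stage standing upright in its bay, 46 mm across, 62 mm tall; loose; origin under its centre
- head_shim: copper head shim, a flat ring 72 mm outside, 44 mm inside, 3 mm thick, lying on the left part of the granite near the comparator; loose; origin under its centre; not to be moved
- spanner: open-ended spanner 170 mm long lying on the bench to the left of the kit stand; loose; not to be moved
- brush: brush 180 mm long lying on the bench in front of the granite to the right; loose; not to be moved
- jar: jar of lapping compound, 68 mm across, 75 mm tall, behind the work; loose; not to be moved
- oil_bottle: grey bottle 56 mm across, 150 mm tall, behind the granite beside the jar; loose; not to be moved
Mind the look-alikes: they are no part of the job. Of the things shaped like the valve_plate, the steel one is meant.

How it is judged:
On the way, in this order (a step that is already met when the one before it is completed fails the run):
1. the valve plate lies flat on the granite with its end 20 to 58 mm out over the front edge (x of plate_end in the frame of granite_front between -0.058 and -0.02 m and z of valve_plate in the frame of granite between 0.056 and 0.063 m and angle between valve_plate's own z axis and vertical below 0.06 rad), for 0.1 s.
2. the valve plate is lifted clear above the granite (z of valve_plate in the frame of granite above 0.085 m), for 0.1 s.
At the end, for the whole second after the job is handed in: The tray rests in the click with the empty bay at the front lug (bay centre line within 6 mm, about 0.06 rad, of the lug's line), and the valve plate lies still and flat (within 3 mm of the tray floor and 0.05 rad) in that bay, its centre within 60 mm of the bay's middle (x of bay_empty in the frame of stand below -0.08 m and y of bay_empty in the frame of stand between -0.006 and 0.006 m and horizontal distance between valve_plate and bay_empty below 0.06 m and z of valve_plate in the frame of stand between 0.039 and 0.045 m and angle between valve_plate's own z axis and vertical below 0.05 rad and linear speed of valve_plate below 0.02 m/s and velocity of joint carousel between -0.05 and 0.05 rad/s); the robot touches nothing.
It fails at once if the valve plate falls to the bench (height (world z) of valve_plate below 0.03 m).
It fails at once if the head shim is moved more than 20 mm (distance of head_shim from where it was at the start of the episode above 0.02 m).
It fails at once if the spanner, brush, jar or bottle is moved more than 30 mm (distance of any of spanner, brush, jar, oil_bottle from where it was at the start of the episode above 0.03 m).
It fails at once if a kit part leaves its bay or the first stage is knocked over (horizontal distance between second_stage and bay_body above 0.09 m or horizontal distance between cover and bay_body above 0.105 m or horizontal distance between first_stage and bay_first above 0.09 m or angle between first_stage's own z axis and vertical above 0.6 rad).
It also fails if it takes over 72 s, if anything falls off the work surface, if the arm or the gripper's body presses on something with over 40 N, if the wrist force passes 120 N, or if a joint passes its speed limit or range.

## Robot

A 7-joint arm with a two-finger parallel gripper is mounted at the origin on the work surface. World frame = base frame: x ahead of the robot, y to its left, z up, the work surface at z = 0. Lengths are in m, angles in rad, forces in N, time in s.
With the tool pointing down it reaches from about 0.4 to 0.85 m from the base axis. Payload 10.4 kg.
Tool frame: the origin (TCP) lies at the very end of the fingers, on their centre line; the grasp point (between the pads) lies 19 mm behind it; z points along the fingers, y is the line along which they close (so a half turn about z gives the same grasp; the last joint's range is limited). The gripper opens to 87 mm and grips with 3 to 60 N. Pads are 19 mm wide; open, the fingers measure 117 mm over their backs; the gripper's body (75 mm by 190 mm) begins 51 mm behind the grasp point.
Start: joints at [-1.138, 0.332, -0.065, 1.46, 0.022, 1.35, -0.088], TCP at [0.275, 0.561, 0.223] pointing down, gripper open.
Joint ranges: [-2.6, 2.6], [-0.5, 2.12], [-1.47, 1.34], [0.16, 2.42], [-1.27, 4.41], [0.06, 2.06], [-2.6, 2.6]. Speed limits (rad/s): [2.22, 2.22, 2.79, 2.79, 3.14, 3.14, 3.14].

## Interface

Orientations are given as a unit quaternion [x, y, z, w].
In Python, from bench import * gives the robot as it stands.
- The arm moves only by the tool step_arm, never from a script. Its arguments are lists of equal length, an entry for each row: "delta_pos": the shift along the world's x, y, z in units of 25 mm (1.0 is 25 mm), a list of three; "turn": the turn about the world's z in units of 0.12 rad (1.0 is 0.12 rad). In form: {"delta_pos": [[tx, ty, tz], ...], "turn": [turn, ...]}. A call has 1 to 12 rows; each row shifts and turns the commanded pose from where the row before left it; what a row does not reach is not made up. A row lasts 1/10 s, in which the tool goes at most 50 mm and 8.59 degrees, less where a joint would pass 70% of its speed; a pose out of reach is approached as far as the arm can. A call with a number of a shift or a turn outside -1 to 1 is refused whole. A call with a gripper value outside its range is refused whole. "grip" is the closure, from 0 (fully open) to 1 (shut), set as the call begins (left out, the last holds). The fingers move at their own pace and stop on an object; "newtons" is the grip in N (left out, the last holds). Time passes only in rows, so rows that do not move let the fingers close. It gives the time, the measured TCP pose, the force, the opening and the grip force at its end, in the units of the state.
- read_state(): the state, without advancing time (a new reading comes with each control period).
- camera(name): name is "scene" or "top" or "wrist"; returns a dict with "image" (480x640x3 uint8, red, green, blue), "z_map" (480x640 float32, m along the optical axis (not along the pixel's ray), 0 where there is no reading), "mtx" (3x3 intrinsics, pixels), "dist" ([k1, k2, p1, p2, k3] as OpenCV has them; the pictures are not rectified), "view" (4x4, takes a point from world to camera coordinates). Camera axes: x right, y up, looking along -z (the intrinsics and any distortion apply to the point x, -y, -z); pixel columns grow to the right and rows downward; lengths in m; the calibration is good to about 2 mm. A picture is of the moment at which its call begins.
- close_job(): hands the job in; it is judged then, once.
The state is a dict: "time": time; "joint_positions": joint angles; "joint_vel": joint speeds; "joint_torque": joint torques, N m; "ee_pos": TCP position; "eef_rot": TCP orientation; "ft_force": force on the tool from outside, world axes, zero at the start; "torque": the same for the moment, N m; "width": finger opening in m; "grip_force": force on a finger pad.
Only numpy, scipy, OpenCV 4.12 (cv2) and the standard library are available. Lean on these libraries where they do the work, as an engineer would, in place of code of your own. Each camera call takes 0.05 s, during which the arm holds its last target. There are 200 camera calls.

## Working session

There is one attempt and no reset: what is moved stays moved. The work goes in short steps, Python scripts to look and compute and a tool call to move; the robot and the scene stay as the last step left them, time stands still between calls to the robot, and variables do not carry over. Pictures are saved under pics/ and viewed, at most 10 in all, crops included, and the job is handed in when it is done.

Besides the shell and the picture viewer there is one more tool, called by a JSON object that holds its "method" and its "body". step_arm: Moves the arm, as the interface text tells. Shifts and turns lie within -1 to 1; 1 stands for 25 mm of shift or 0.12 rad of turn. Its arguments: {"type":"object","properties":{"delta_pos":{"type":"array"},"turn":{"type":"array"},"grip":{"type":"number"},"newtons":{"type":"number"}},"required":["delta_pos","turn"]}

```bash
mkdir -p pics; ls
cat > h.py <<'E'
from bench import *
import numpy as np, cv2
def snap(name,fn=None):
    c=camera(name)
    if fn: cv2.imwrite('pics/'+fn,c['image'][:,:,::-1])
    np.savez('/tmp/'+name+'.npz',**{k:np.asarray(c[k]) for k in c})
    return c
def load(name): return dict(np.load('/tmp/'+name+'.npz'))
def ray(c,uv):
    uv=np.array(uv,float).reshape(-1,1,2)
    p=cv2.undistortPoints(uv,np.asarray(c['mtx'],float),np.asarray(c['dist'],float)).reshape(-1,2)
    V=np.asarray(c['view']);R=V[:3,:3];o=-R.T@V[:3,3]
    d=np.c_[p[:,0],-p[:,1],-np.ones(len(p))]
    return o,d@R   # per unit depth
def atz(c,uv,z):
    o,d=ray(c,uv); return o+d*((z-o[2])/d[:,2])[:,None]
def atdepth(c,uv):
    o,d=ray(c,uv); uv=np.array(uv,int).reshape(-1,2)
    return o+d*np.asarray(c['z_map'])[uv[:,1],uv[:,0]][:,None]
def proj(c,P):
    P=np.array(P,float).reshape(-1,3);V=np.asarray(c['view']);q=P@V[:3,:3].T+V[:3,3]
    q=q*[1,-1,-1]
    return cv2.projectPoints(q,np.zeros(3),np.zeros(3),np.asarray(c['mtx'],float),np.asarray(c['dist'],float))[0].reshape(-1,2)
E
python3 - <<'E'
from h import *
snap('top','top0.png');snap('scene','scene0.png')
s=read_state();print(s)
E
```

```text
pics
{'time': 0.1, 'joint_positions': array([-1.13756538,  0.33281549, -0.06469859,  1.46084681,  0.02157768,
        1.34990755, -0.08852643]), 'joint_vel': array([ 0.00061922, -0.00164544,  0.00105172, -0.00071387,  0.00134871,
        0.00058798, -0.0001914 ]), 'joint_torque': array([ 1.27131774e-03, -6.24539995e+01,  2.43233383e-02, -3.90715635e+01,
       -6.14506868e-02,  3.65967059e-02,  2.37441657e-05]), 'ee_pos': array([0.27497502, 0.56087517, 0.22183426]), 'eef_rot': array([ 2.25954011e-01,  9.74137759e-01, -6.28750567e-04, -1.27064820e-04]), 'ft_force': array([-0.12597851, -0.33834044, -0.63155169]), 'torque': array([ 0.04719578,  0.05979921, -0.04017342]), 'grip_force': 0.0, 'width': 0.08702658397759316}
```

View pics/top0.png

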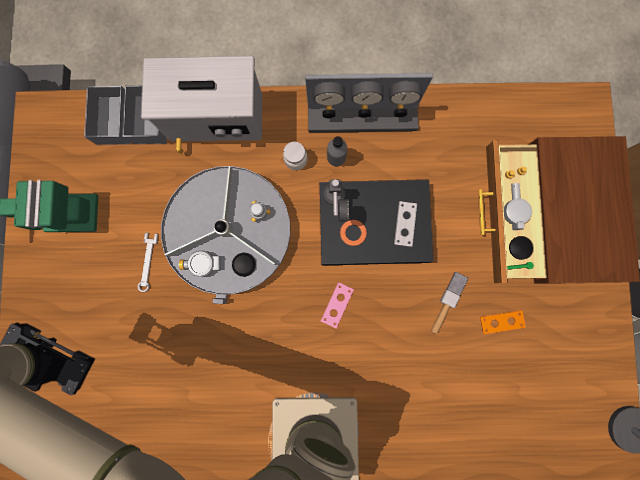

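View pics/scene0.png

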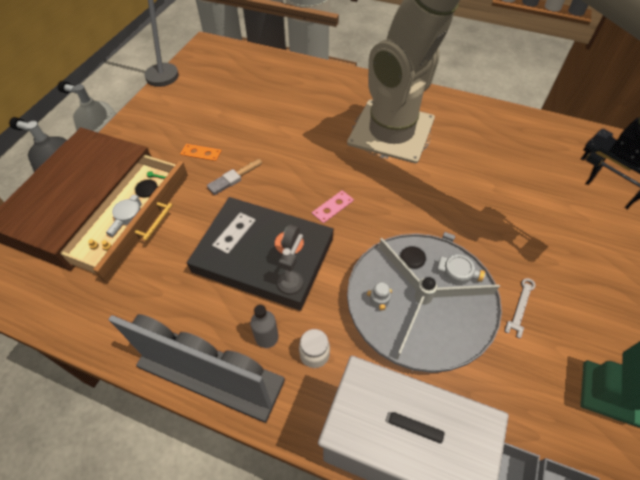

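Look-alikes: the steel plate at top (405,223) on the granite, the pink plate (338,305) and the orange one (503,322) on the bench. The bright steel one on the granite is the right choice. Next I'll measure it and check it in a crop.

Run:
```python
from h import *
from scipy.spatial.transform import Rotation as R
c=load('top');im=c['image'];g=im.astype(int)
np.set_printoptions(precision=4,suppress=True)
s=im.max(2);
# plate
m=np.zeros(s.shape,np.uint8);m[195:255,385:425]=(s[195:255,385:425]>110)
m=cv2.morphologyEx(m,cv2.MORPH_CLOSE,np.ones((9,9)))
cn=max(cv2.findContours(m,0,2)[0],key=cv2.contourArea);r=cv2.minAreaRect(cn);print('plate',r)
b=cv2.boxPoints(r);print(atz(c,b,.063)); P=atz(c,[r[0]],.063)[0];print('centre',P)
print('depth z plate',np.median([atdepth(c,[[x,y]])[0,2] for x in range(403,408) for y in range(220,227)]))
# granite
m=np.zeros(s.shape,np.uint8);m[170:275,310:442]=(s[170:275,310:442]<75);
m=cv2.morphologyEx(m,cv2.MORPH_CLOSE,np.ones((25,25)))
Z=np.asarray(c['z_map']); vv,uu=np.mgrid[165:280,305:445]
W=atdepth(c,np.c_[uu.ravel(),vv.ravel()])
k=np.abs(W[:,2]-.06)<.008; q=W[k];print('granite z',np.median(q[:,2]),k.sum())
r=cv2.minAreaRect(q[:,:2].astype(np.float32));print('granite',r)
print(cv2.boxPoints(r))
# tray
ctr=atdepth(c,[[222,225]]);print('knob',ctr)
vv,uu=np.mgrid[150:310,150:305];W=atdepth(c,np.c_[uu.ravel(),vv.ravel()])
k=np.abs(W[:,2]-.042)<.006;q=W[k];print('floor z',np.median(q[:,2]));print('tray',cv2.minEnclosingCircle(q[:,:2].astype(np.float32)))
print('lug post',atz(c,[[221,299]],.048),atdepth(c,[[221,299]]))
print('dividers',atz(c,[[231,168],[165,263],[278,267]],.082))
print(R.from_quat(read_state()['eef_rot']).as_matrix())
cv2.imwrite('pics/crop0.png',cv2.resize(im[165:280,305:445,::-1],None,fx=5,fy=5,interpolation=2))
```

```text
plate ((405.27471923828125, 223.4146728515625), (18.519336700439453, 43.75704574584961), 6.709836959838867)
[[ 0.5304 -0.2191  0.063 ]
 [ 0.6501 -0.237   0.063 ]
 [ 0.6434 -0.2873  0.063 ]
 [ 0.5238 -0.2688  0.063 ]]
centre [ 0.5866 -0.253   0.063 ]
depth z plate 0.06377679968718586
granite z 0.06057742092884921 8509
granite ((0.5949262380599976, -0.17315754294395447), (0.22956523299217224, 0.3058492839336395), 0.6865773797035217)
[[ 0.4783 -0.0216]
 [ 0.482  -0.3274]
 [ 0.7115 -0.3247]
 [ 0.7079 -0.0189]]
knob [[0.5802 0.2342 0.1267]]
floor z 0.042794883207030954
tray ((0.6210357546806335, 0.22013360261917114), 0.24977688491344452)
lug post [[0.388  0.2524 0.048 ]] [[0.388  0.2522 0.0491]]
dividers [[0.7441 0.2218 0.082 ]
 [0.486  0.3966 0.082 ]
 [0.4715 0.0932 0.082 ]]
[[-0.8979  0.4402 -0.0005]
 [ 0.4402  0.8979 -0.0012]
 [-0.     -0.0013 -1.    ]]
```

View pics/crop0.png

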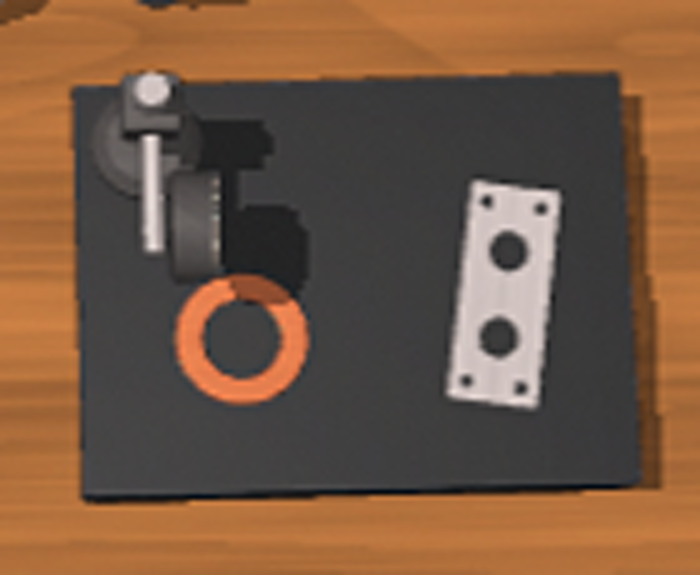

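The crop shows the lapped steel plate with two ports right of the shim and comparator, plate centre at crop (503,295), so the choice stands. I'll turn the tray first because the arm starts next to it, so I need a better fit of the axis and dividers.

```bash
cat > stand.py <<'E'
from h import *
from scipy.optimize import least_squares
def fit(c,verbose=True):
    vv,uu=np.mgrid[140:320,140:320];W=atdepth(c,np.c_[uu.ravel(),vv.ravel()])
    q=W[(W[:,2]>.030)&(W[:,2]<.13)]
    ctr=np.array([.58,.234]); R=.18
    # outermost tray points per angle bin, robust circle fit of radius .18
    for _ in range(5):
        d=q[:,:2]-ctr; rr=np.hypot(*d.T); a=np.degrees(np.arctan2(d[:,1],d[:,0]))//4
        P=np.array([q[(a==b)&(rr<.188)][np.argmax(rr[(a==b)&(rr<.188)]),:2] for b in np.unique(a)])
        ctr=least_squares(lambda p:np.hypot(*(P-p[:2]).T)-p[2],[*ctr,R],loss='soft_l1',f_scale=.002).x[:2]
    v=W[(W[:,2]>.072)&(W[:,2]<.088)];d=v[:,:2]-ctr;rr=np.hypot(*d.T);d=d[(rr>.1)&(rr<.17)]
    a=np.arctan2(d[:,1],d[:,0])%(2*np.pi)
    h=[(round(np.median(a[np.abs((a-t+np.pi)%(2*np.pi)-np.pi)<.04]),3),int((np.abs((a-t+np.pi)%(2*np.pi)-np.pi)<.04).sum())) for t in np.arange(0.02,6.28,.04) if (np.abs((a-t+np.pi)%(2*np.pi)-np.pi)<.04).sum()>12]
    return ctr,h,W
if __name__=='__main__':
    c=load('top');ctr,h,W=fit(c);print(ctr,h)
    d=W[:,:2]-ctr;rr=np.hypot(*d.T);k=(rr>.187)&(rr<.212)&(W[:,2]>.036)&(W[:,2]<.056)
    p=W[k];print('post',p.mean(0),k.sum(),'dir',np.arctan2(*(p.mean(0)[:2]-ctr)[::-1]))
E
python3 stand.py
```

```text
[0.58031887 0.24313179] [(np.float64(2.006), 60), (np.float64(2.008), 62), (np.float64(2.277), 27), (np.float64(2.302), 42), (np.float64(2.345), 48), (np.float64(2.376), 47), (np.float64(2.424), 44), (np.float64(2.46), 47), (np.float64(2.507), 52), (np.float64(2.544), 59), (np.float64(2.581), 61), (np.float64(2.614), 55), (np.float64(2.662), 51), (np.float64(2.698), 53), (np.float64(2.741), 52), (np.float64(2.769), 44), (np.float64(2.818), 36), (np.float64(2.843), 25), (np.float64(4.09), 25), (np.float64(4.095), 40), (np.float64(4.105), 15), (np.float64(4.992), 20), (np.float64(5.012), 23), (np.float64(5.054), 15), (np.float64(6.175), 29), (np.float64(6.178), 56), (np.float64(6.192), 27)]
post [0.38312713 0.26045771 0.04794798] 60 dir 3.0539543750085003
```

{"method": "step_arm", "body": {"delta_pos": [[0.94,-0.64,0],[0.94,-0.64,0],[0.94,-0.64,0],[0.94,-0.64,0],[0.94,-0.64,0],[0.94,-0.64,0],[0.94,-0.64,0],[0.94,-0.64,0],[0.94,-0.64,0],[0.94,-0.64,0],[0.94,-0.64,0],[0.94,-0.64,0]], "turn": [0,0,0,0,0,0,0,0,0,0,0,0], "grip": 1, "newtons": 10}}

```text
time: 1.3
ee_pos: [0.5578, 0.3684, 0.2221]
eef_rot: [0.226, 0.974, -0.0, -0.0]
ft_force: [0.0, -0.1, -0.0]
width: 0.003
grip_force: 0.0
```

{"method": "step_arm", "body": {"delta_pos": [[0,0,-1],[0,0,-1],[0,0,-1],[0,0,-1],[0,0,-1],[0,0,-0.8],[0,0,-0.4],[0,0,0]], "turn": [0,0,0,0,0,0,0,0]}}

```text
time: 2.1
ee_pos: [0.5562, 0.3686, 0.0659]
eef_rot: [0.226, 0.974, -0.001, -0.001]
ft_force: [0.0, -0.2, -0.4]
width: 0.0001
grip_force: 0.0
```

Run:
```python
import numpy as np
A=np.array([.58,.2415])
t=np.linspace(1.75,3.95,25)
p=A+.13*np.c_[np.cos(t),np.sin(t)]
print(np.round(p,3).tolist());print(np.round(np.diff(p,axis=0)/.025,2).tolist())
```

```text
[[0.557, 0.369], [0.545, 0.367], [0.534, 0.363], [0.523, 0.358], [0.513, 0.353], [0.503, 0.346], [0.493, 0.338], [0.485, 0.33], [0.477, 0.321], [0.47, 0.311], [0.464, 0.301], [0.459, 0.29], [0.455, 0.279], [0.453, 0.267], [0.451, 0.256], [0.45, 0.244], [0.45, 0.232], [0.452, 0.22], [0.454, 0.208], [0.458, 0.197], [0.462, 0.186], [0.468, 0.175], [0.475, 0.165], [0.482, 0.156], [0.49, 0.147]]
[[-0.46, -0.11], [-0.45, -0.15], [-0.44, -0.19], [-0.42, -0.23], [-0.4, -0.27], [-0.37, -0.3], [-0.34, -0.33], [-0.31, -0.36], [-0.27, -0.39], [-0.24, -0.41], [-0.2, -0.43], [-0.16, -0.45], [-0.12, -0.46], [-0.07, -0.47], [-0.03, -0.48], [0.01, -0.48], [0.06, -0.47], [0.1, -0.47], [0.14, -0.45], [0.18, -0.44], [0.22, -0.42], [0.26, -0.4], [0.3, -0.37], [0.33, -0.34]]
```

{"method": "step_arm", "body": {"delta_pos": [[-0.46,-0.11,0],[-0.45,-0.15,0],[-0.44,-0.19,0],[-0.42,-0.23,0],[-0.4,-0.27,0],[-0.37,-0.3,0],[-0.34,-0.33,0],[-0.31,-0.36,0],[-0.27,-0.39,0],[-0.24,-0.41,0],[-0.2,-0.43,0],[-0.16,-0.45,0]], "turn": [0,0,0,0,0,0,0,0,0,0,0,0]}}

```text
time: 3.3
ee_pos: [0.4554, 0.2779, 0.0678]
eef_rot: [0.226, 0.974, 0.0, 0.0]
ft_force: [-0.0, 1.3, 0.4]
width: 0.0003
grip_force: 0.1
```

Run:
```python
from h import *
snap('top','top1.png');snap('scene')
```

```text
(no output)
```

View pics/top1.png

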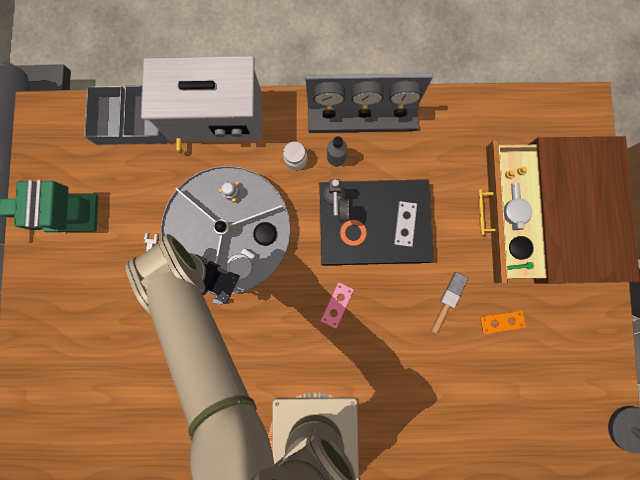

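The tray has turned about 55° (dividers now at (185,190), (285,210) and forward), the parts are riding in their bays, and the spanner hasn't moved. I'll carry on round the arc.

{"method": "step_arm", "body": {"delta_pos": [[-0.12,-0.46,0],[-0.07,-0.47,0],[-0.03,-0.48,0],[0.01,-0.48,0],[0.06,-0.47,0],[0.1,-0.47,0],[0.14,-0.45,0],[0.18,-0.44,0],[0.22,-0.42,0],[0.24,-0.36,0],[0.15,-0.2,0],[0,0,0]], "turn": [0,0,0,0,0,0,0,0,0,0,0,0]}}

```text
time: 4.6
ee_pos: [0.4773, 0.1615, 0.0674]
eef_rot: [0.226, 0.974, 0.0, -0.001]
ft_force: [-3.1, 1.8, 2.0]
width: 0.0006
grip_force: 1.6
```

Run:
```python
from stand import *
c=snap('top');ctr,h,W=fit(c);print(ctr,h);
cv2.imwrite('pics/crop1.png',cv2.resize(c['image'][150:320,140:310,::-1],None,fx=3.5,fy=3.5))
print(read_state()['ee_pos'])
```

```text
[0.58377599 0.24469065] [(np.float64(1.848), 38), (np.float64(1.852), 56), (np.float64(1.869), 18), (np.float64(4.166), 14), (np.float64(4.192), 43), (np.float64(4.217), 53), (np.float64(4.258), 43), (np.float64(4.304), 44), (np.float64(4.339), 47), (np.float64(4.383), 52), (np.float64(4.421), 59), (np.float64(4.46), 59), (np.float64(4.499), 57), (np.float64(4.539), 55), (np.float64(4.576), 49), (np.float64(4.621), 45), (np.float64(4.66), 45), (np.float64(4.693), 44), (np.float64(4.726), 26), (np.float64(5.973), 21), (np.float64(5.985), 57), (np.float64(5.991), 36)]
[0.47724589 0.16150926 0.06743963]
```

{"method": "step_arm", "body": {"delta_pos": [[0.14,-0.18,0],[0.14,-0.18,0],[0.14,-0.18,0],[0,0,0]], "turn": [0,0,0,0]}}

```text
time: 5.05
ee_pos: [0.4884, 0.1479, 0.0677]
eef_rot: [0.225, 0.974, 0.0, 0.0]
ft_force: [0.6, -0.9, 0.3]
width: 0.0004
grip_force: 0.0
```

```bash
cat >> stand.py <<'E'
def div(c):
    ctr=np.array([.5803,.2415]);vv,uu=np.mgrid[140:320,140:320];W=atdepth(c,np.c_[uu.ravel(),vv.ravel()])
    v=W[(W[:,2]>.072)&(W[:,2]<.088)];d=v[:,:2]-ctr;rr=np.hypot(*d.T);d=d[(rr>.1)&(rr<.17)]
    a=np.arctan2(d[:,1],d[:,0]);o=[]
    for t in (2.006,-.100,-2.186):
        e=(a-t+np.pi)%(2*np.pi)-np.pi;e=e[np.abs(e)<.3]
        hh,b=np.histogram(e,60);m=b[np.argmax(np.convolve(hh,np.ones(7),'same'))]
        o.append((round(np.median(e[np.abs(e-m)<.04]),3),len(e)))
    return o
E
python3 - <<'E'
from stand import *
print(div(load('top')));print(div(snap('top')))
E
```

```text
[(np.float64(-0.184), 57), (np.float64(-0.169), 58), (np.float64(0.114), 124)]
[(np.float64(-0.003), 62), (np.float64(0.011), 64), (np.float64(0.282), 29)]
```

The tray is in the click. I'll back out, lift, and cross to the plate.

{"method": "step_arm", "body": {"delta_pos": [[-0.3,0.4,0],[-0.3,0.4,0],[0,0,1],[0,0,1],[0,0,1],[0,-0.5,1],[0,-1,1],[0,-1,1],[0.2,-1,0],[0.2,-1,0],[0.3,-1,0],[0.3,-1,0]], "turn": [0,0,0,0,0,0,0.5,0.5,0.5,0.5,0.5,0.06]}}

```text
time: 6.3
ee_pos: [0.4979, 0.0053, 0.2176]
eef_rot: [0.073, 0.997, 0.0, 0.0]
ft_force: [-0.3, 0.4, 0.5]
width: 0.0003
grip_force: 0.0
```

{"method": "step_arm", "body": {"delta_pos": [[0.4,-1,0],[0.4,-1,0],[0.4,-1,0],[0.4,-1,0],[0.4,-1,0],[0.4,-1,0],[0.4,-1,0],[0.4,-1,0],[0.4,-1,-0.5],[0.4,-1,-1],[0,0,-1],[0,0,0]], "turn": [0,0,0,0,0,0,0,0,0,0,0,0]}}

```text
time: 7.5
ee_pos: [0.5963, -0.2434, 0.1511]
eef_rot: [0.074, 0.997, 0.001, -0.003]
ft_force: [0.3, 0.2, -0.7]
width: 0.0006
grip_force: 0.0
```

Run:
```python
from stand import *
print(div(snap('top')));c=snap('wrist','wrist0.png');print(read_state()['ee_pos'])
```

```text
[(np.float64(-0.004), 58), (np.float64(0.008), 61), (np.float64(-0.009), 74)]
[ 0.59831111 -0.24332169  0.15532826]
```

View pics/wrist0.png

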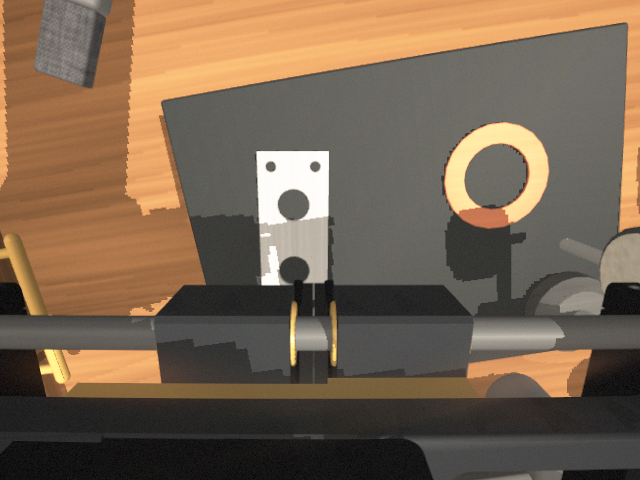

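The wrist view shows the steel plate square to the gripper. Its robot-side corners are at (257,151) and (329,151), with ports at (293,205) and (294,270). The granite front edge runs from (163,101) to (627,23).

Run:
```python
from h import *
np.set_printoptions(precision=4,suppress=True)
c=load('wrist')
print(atz(c,[[257,151],[329,151],[293,205],[294,270]],.063)); print(atz(c,[[163,101],[627,23]],.06)); print(atdepth(c,[[293,170],[400,150]]))
```

```text
[[ 0.5244 -0.2698  0.063 ]
 [ 0.5315 -0.2225  0.063 ]
 [ 0.5635 -0.2519  0.063 ]
 [ 0.6102 -0.2588  0.063 ]]
[[ 0.484  -0.3251  0.06  ]
 [ 0.4802 -0.0253  0.06  ]]
[[ 0.5402 -0.2481  0.063 ]
 [ 0.5378 -0.1748  0.0588]]
```

{"method": "step_arm", "body": {"delta_pos": [[-0.23,-0.24,-0.7],[-0.22,-0.23,-0.8],[0,0,-0.8],[0,0,-0.6],[0,0,-0.3],[0,0,0],[0,0,0]], "turn": [0,0,0,0,0,0,0]}}

```text
time: 8.3
ee_pos: [0.5875, -0.2564, 0.0761]
eef_rot: [0.074, 0.997, -0.0, 0.001]
ft_force: [-0.1, -0.4, 0.2]
width: 0.0004
grip_force: 0.0
```

{"method": "step_arm", "body": {"delta_pos": [[0,0,-0.15],[0,0,-0.15],[0,0,-0.1],[0,0,-0.1],[0,0,0],[0,0,0]], "turn": [0,0,0,0,0,0]}}

```text
time: 8.9
ee_pos: [0.5874, -0.2568, 0.0635]
eef_rot: [0.074, 0.997, -0.0, 0.001]
ft_force: [-1.9, -0.3, 8.0]
width: 0.0005
grip_force: 3.7
```

{"method": "step_arm", "body": {"delta_pos": [[-0.1,0,-0.05],[-0.2,0,0],[-0.3,0,0],[-0.3,0,0],[-0.3,0,0],[-0.3,0,0],[-0.3,0,0],[-0.2,0,0],[-0.1,0,0],[0,0,0]], "turn": [0,0,0,0,0,0,0,0,0,0]}}

```text
time: 9.9
ee_pos: [0.5362, -0.2573, 0.0635]
eef_rot: [0.074, 0.997, -0.0, 0.002]
ft_force: [0.1, 0.9, 13.2]
width: 0.0004
grip_force: 6.4
```

```bash
cat > pl.py <<'E'
from h import *
def plate(c,z=.063):
    np.set_printoptions(precision=4,suppress=True)
    im=c['image'].astype(int);m=((im.min(2)>120)&(im.max(2)-im.min(2)<30)).astype(np.uint8)
    m[:195]=0;m[285:]=0;m[:,:375]=0;m[:,432:]=0
    cn=cv2.findContours(m,0,2)[0];cn=max(cn,key=cv2.contourArea);r=cv2.minAreaRect(cn)
    return r,atz(c,cv2.boxPoints(r),z)
if __name__=='__main__':
    c=snap('wrist');t=snap('top');print(plate(t))
    cv2.imwrite('pics/wr.png',c['image'][:,:,::-1]);print(read_state()['ee_pos'],read_state()['ft_force'])
E
python3 pl.py; mv pics/wr.png pics/wrist1.png
```

```text
(((404.0, 221.5), (3.0, 8.0), 90.0), array([[ 0.5962, -0.2389,  0.063 ],
       [ 0.5959, -0.2608,  0.063 ],
       [ 0.5876, -0.2605,  0.063 ],
       [ 0.5879, -0.2386,  0.063 ]]))
[ 0.5362 -0.2573  0.0635] [ 0.3498  0.2624 12.9085]
```

View pics/wrist1.png

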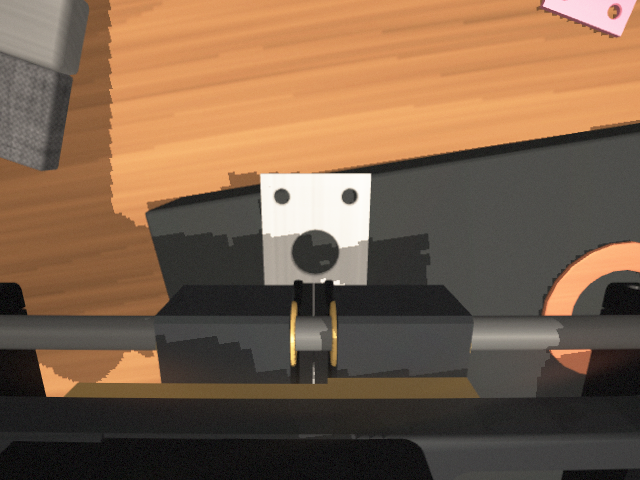

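The plate is following: its end corners are at (261,174) and (371,174), just over the granite edge. The brush is up at (40,90). I'll slide it further.

{"method": "step_arm", "body": {"delta_pos": [[-0.1,0,0],[-0.2,0,0],[-0.3,0,0],[-0.3,0,0],[-0.3,0,0],[-0.2,0,0],[-0.15,0,0],[-0.1,0,0],[0,0,0],[0,0,0]], "turn": [0,0,0,0,0,0,0,0,0,0]}}

```text
time: 11.0
ee_pos: [0.4952, -0.2573, 0.0635]
eef_rot: [0.074, 0.997, -0.0, 0.002]
ft_force: [2.3, 0.8, 13.8]
width: 0.0002
grip_force: 6.9
```

Run:
```python
from h import *
np.set_printoptions(precision=4,suppress=True)
c=load('wrist');print(atz(c,[[261,174],[371,174],[316,251]],.063),atz(c,[[50,170],[70,60]],.02))
c=snap('wrist');im=c['image'].astype(int);m=((im.min(2)>100)&(im.max(2)-im.min(2)<35)).astype(np.uint8);m[285:]=0;m[:,:200]=0;m[:,450:]=0
n,l,s,_=cv2.connectedComponentsWithStats(m);k=1+np.argmax(s[1:,4]);print(s[k]);v,u=np.nonzero(l==k)
i=v.min()+4;row=u[v==i];print(row.min(),row.max());print(atz(c,[[row.min(),v.min()],[row.max(),v.min()]],.063))
cv2.imwrite('pics/wrist2.png',c['image'][:,:,::-1]);print(read_state()['ee_pos'],read_state()['ft_force'])
```

```text
[[ 0.4739 -0.2706  0.063 ]
 [ 0.4809 -0.2236  0.063 ]
 [ 0.5117 -0.2521  0.063 ]] [[ 0.4566 -0.392   0.02  ]
 [ 0.4048 -0.3635  0.02  ]]
[ 261  173  110  112 9555]
261 370
[[ 0.4325 -0.2706  0.063 ]
 [ 0.4394 -0.224   0.063 ]]
[ 0.4952 -0.2573  0.0634] [ 0.4099  0.6657 14.1362]
```

The end sits at (0.436,-0.247), about 47 mm over the edge, and the plate is flat. I'll lift off and set up the straddling grasp at x≈0.461.

{"method": "step_arm", "body": {"delta_pos": [[0,0,0.3],[0,0,0.5],[0,0,0.8],[-0.4,0.1,0.4],[-0.5,0.1,0],[-0.46,0.06,0],[0,0,0],[0,0,0]], "turn": [0,0,0,0,0,0,0,0], "grip": 0.2}}

```text
time: 11.85
ee_pos: [0.4592, -0.25, 0.1115]
eef_rot: [0.074, 0.997, 0.0, 0.0]
ft_force: [0.6, -0.0, 0.3]
width: 0.0566
grip_force: 0.0
```

Run:
```python
from pl import *
t=snap('top');print(plate(t));c=snap('wrist','wrist3.png')
s=read_state();print(s['ee_pos'],s['width'])
```

```text
(((408.28466796875, 243.7230987548828), (18.10906982421875, 17.4888973236084), 7.125016689300537), array([[ 0.5106, -0.2312,  0.063 ],
       [ 0.5579, -0.2386,  0.063 ],
       [ 0.551 , -0.2874,  0.063 ],
       [ 0.5038, -0.2797,  0.063 ]]))
[ 0.4595 -0.25    0.1113] 0.06393954675041537
```

View pics/wrist3.png

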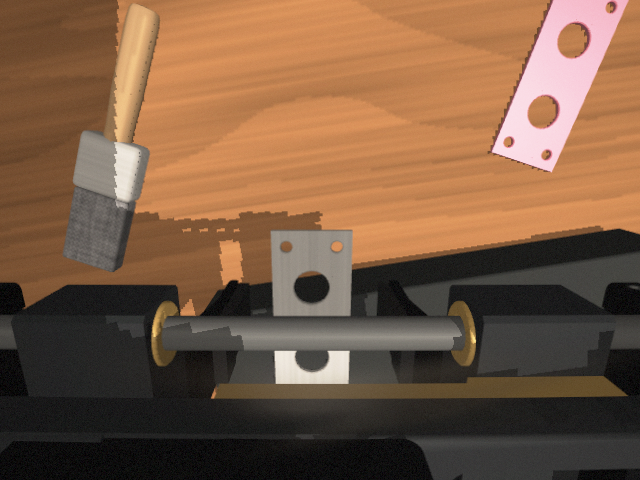

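The plate end (271–353, 230) lies between the open fingers, and the granite edge is visible behind it. I'll descend and grip.

{"method": "step_arm", "body": {"delta_pos": [[0,0,-0.4],[0,0,-0.7],[0,0,-0.7],[0,0,-0.6],[0,0,-0.34],[0,0,0],[0,0,0]], "turn": [0,0,0,0,0,0,0]}}

```text
time: 12.65
ee_pos: [0.4593, -0.2502, 0.043]
eef_rot: [0.074, 0.997, -0.0, -0.0]
ft_force: [-0.2, -0.0, 0.3]
width: 0.0697
grip_force: 0.0
```

{"method": "step_arm", "body": {"delta_pos": [[0,0,0],[0,0,0],[0,0,0],[0,0,0],[0,0,0],[0,0,0]], "turn": [0,0,0,0,0,0], "grip": 1, "newtons": 35}}

```text
time: 13.25
ee_pos: [0.4593, -0.25, 0.043]
eef_rot: [0.074, 0.997, 0.0, 0.0]
ft_force: [0.1, 0.5, 2.1]
width: 0.0464
grip_force: 35.0
```

{"method": "step_arm", "body": {"delta_pos": [[0,0,0.1],[0,0,0.2],[0,0,0.3],[0,0,0.4],[0,0,0.5],[0,0,0.5],[0,0,0.5],[0,0,0.5],[0,0,0.3],[0,0,0]], "turn": [0,0,0,0,0,0,0,0,0,0]}}

```text
time: 14.25
ee_pos: [0.4597, -0.2503, 0.1266]
eef_rot: [0.074, 0.997, -0.0, 0.001]
ft_force: [0.5, -0.9, -1.3]
width: 0.0471
grip_force: 35.0
```

Run:
```python
from h import *
np.set_printoptions(precision=4,suppress=True)
t=snap('top');c=snap('wrist','wrist4.png');s=read_state();print(s['ee_pos'],s['width'],s['ft_force'])
vv,uu=np.mgrid[190:285:2,375:440:2];W=atdepth(t,np.c_[uu.ravel(),vv.ravel()])
k=(W[:,2]>.075)&(W[:,2]<.20)&(W[:,0]>.49);p=W[k];
for x in np.arange(.47,.6,.01):
    q=p[np.abs(p[:,0]-x)<.005]; 
    if len(q): print(round(x,3),np.median(q,0),len(q))
```

```text
[ 0.459  -0.2499  0.1251] 0.0468237421509074 [ 1.0918 -0.2188 -0.7294]
0.5 [ 0.5018 -0.2472  0.1457] 2
0.51 [ 0.5093 -0.2447  0.1458] 8
0.52 [ 0.5213 -0.2404  0.1467] 7
0.53 [ 0.5297 -0.2507  0.1451] 12
0.54 [ 0.5398 -0.2617  0.1461] 18
0.55 [ 0.5477 -0.2622  0.1466] 17
0.56 [ 0.558  -0.2417  0.145 ] 1
```

View pics/wrist4.png

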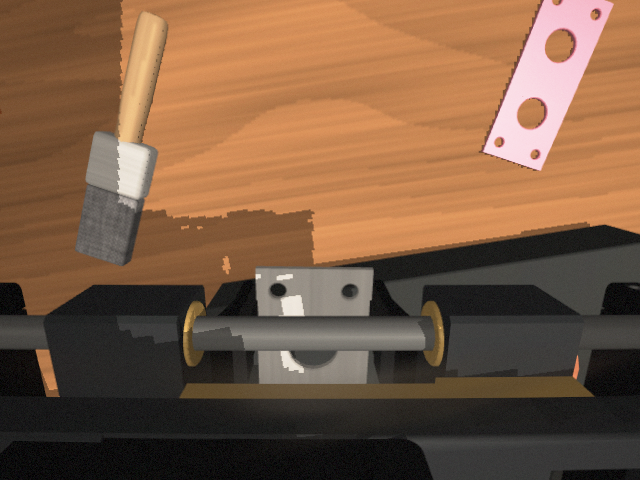

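The plate is held level: top z≈0.146 with the TCP at 0.126, so the underside is about 17.5 mm above the TCP. I'll carry it high, clear of the comparator, over to the bay.

{"method": "step_arm", "body": {"delta_pos": [[0,0,0.5],[-0.2,0,0.7],[-0.4,0.2,0.7],[-0.4,0.4,0.7],[0,0.6,0.7],[0,0.8,0.6],[0,0.8,0.1],[0,0.8,0],[0,0.8,0],[0,0.8,0],[0,0.8,0],[0,0.8,0]], "turn": [0,0,0,0,0,0.1,0.1,0.1,0.1,0.09,0,0]}}

```text
time: 15.55
ee_pos: [0.4339, -0.0794, 0.2257]
eef_rot: [0.045, 0.999, -0.0, -0.0]
ft_force: [-0.3, 0.3, -1.1]
width: 0.0465
grip_force: 35.0
```

{"method": "step_arm", "body": {"delta_pos": [[0,0.8,0],[0,0.8,0],[0,0.8,0],[0,0.8,0],[0,0.8,0],[0.1,0.8,0],[0.1,0.8,0],[0.1,0.8,0],[0.2,0.8,0],[0.2,0.8,0],[0.02,0.8,0],[0,0.8,0]], "turn": [0,0,0,0,0,0,0,0,0,0,0,0]}}

```text
time: 16.75
ee_pos: [0.4521, 0.1606, 0.2256]
eef_rot: [0.045, 0.999, -0.0, -0.0]
ft_force: [0.1, -0.4, -1.3]
width: 0.0466
grip_force: 35.0
```

{"method": "step_arm", "body": {"delta_pos": [[0,0.8,0],[0,0.8,0],[0,0.6,0],[0,0.4,0],[0,0.2,0],[0,0.12,0],[0,0,-0.4],[0,0,-0.8],[0,0,-0.8],[0,0,-0.6],[0,0,-0.2],[0,0,0]], "turn": [0,0,0,0,0,0,0,0,0,0,0,0]}}

```text
time: 17.95
ee_pos: [0.4518, 0.2322, 0.1546]
eef_rot: [0.045, 0.999, -0.0, -0.001]
ft_force: [0.9, -0.5, -1.6]
width: 0.0465
grip_force: 35.0
```

Run:
```python
from stand import *
t=snap('top','top2.png');s=read_state();print(s['ee_pos'],s['width'],s['grip_force'],s['ft_force']);print(div(t))
cv2.imwrite('pics/crop2.png',cv2.resize(t['image'][150:320,140:320,::-1],None,fx=3.3,fy=3.3))
```

```text
[0.45222726 0.23259673 0.15544762] 0.046510855451537436 34.98198688030243 [-0.54453609 -0.64570728 -0.82640638]
[(np.float64(nan), 0), (np.float64(0.008), 59), (np.float64(-0.008), 70)]
  return _methods._mean(a, axis=axis, dtype=dtype,
  ret = ret.dtype.type(ret / rcount)
```

View pics/crop2.png

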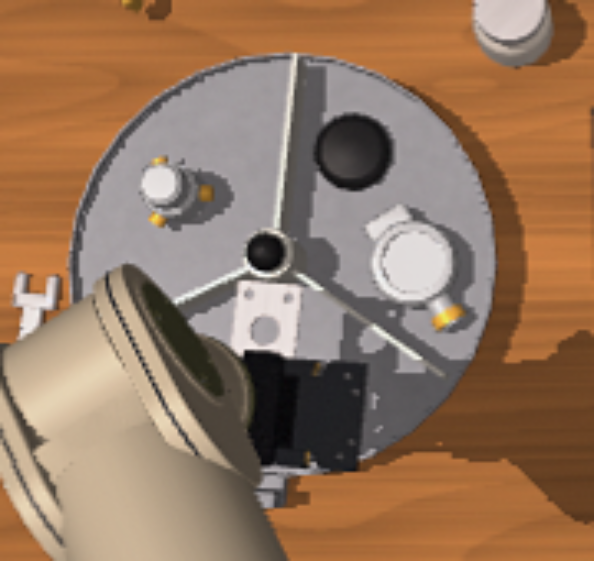

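Everything is in its place and the plate points at the hub. One catch: the fingertips reach 17 mm below the plate, so they'll touch the floor first. I'll take the tips to just above the floor, then ease the grip so the far end swings down before release.

{"method": "step_arm", "body": {"delta_pos": [[0,0.3,0],[0,0.4,-0.3],[0,0.12,-0.6],[0,0,-0.7],[0,0,-0.7],[0,0,-0.7],[0,0,-0.6],[0,0,-0.4],[0,0,-0.25],[0,0,-0.1],[0,0,0],[0,0,0]], "turn": [0,0,0,0,0,0,0,0,0,0,0,0]}}

```text
time: 19.2
ee_pos: [0.4525, 0.2538, 0.0472]
eef_rot: [0.045, 0.999, 0.0, 0.0]
ft_force: [-0.5, -0.1, -1.4]
width: 0.0466
grip_force: 35.0
```

{"method": "step_arm", "body": {"delta_pos": [[0,0,0],[0,0,0],[0,0,0],[0,0,0]], "turn": [0,0,0,0], "newtons": 3}}

```text
time: 19.6
ee_pos: [0.4522, 0.2536, 0.0468]
eef_rot: [0.045, 0.999, 0.0, 0.0]
ft_force: [0.2, 0.3, -0.1]
width: 0.0478
grip_force: 3.0
```

```bash
cat > bay.py <<'E'
from stand import *
np.set_printoptions(precision=4,suppress=True)
t=snap('top');s=read_state();print(s['ee_pos'],s['width'],s['grip_force'],s['ft_force'])
W=atdepth(t,[[u,v] for v in range(225,275,3) for u in (212,215,218,226)])
for w in W[::1].reshape(-1,4,3): print(w[:,2],w[0,:2])
E
python3 bay.py
```

```text
[0.4522 0.2535 0.0467] 0.04784319248108576 3.0001710261548276 [ 0.7289 -0.3251 -0.7604]
[0.0451 0.1214 0.1257 0.1123] [0.5923 0.2808]
[0.0394 0.114  0.1247 0.1057] [0.5847 0.2822]
[0.0419 0.0995 0.1136 0.1018] [0.5759 0.2814]
[0.0694 0.0534 0.0454 0.0851] [0.5641 0.2743]
[0.0363 0.0423 0.0409 0.0408] [0.5597 0.2825]
[0.0427 0.046  0.0439 0.0458] [0.5506 0.2808]
[0.0424 0.0438 0.0442 0.0467] [0.5422 0.2807]
[0.0428 0.0526 0.0531 0.0451] [0.5338 0.2805]
[0.0385 0.0505 0.0499 0.0459] [0.5259 0.2815]
[0.0396 0.05   0.056  0.0551] [0.5174 0.2811]
[0.0434 0.0545 0.056  0.0547] [0.5088 0.28  ]
[0.0421 0.0557 0.0571 0.0537] [0.5005 0.2802]
[0.2705 0.0574 0.2174 0.2187] [0.478  0.2228]
[0.2893 0.2647 0.2169 0.2149] [0.4702 0.218 ]
[0.2957 0.2703 0.2451 0.21  ] [0.4632 0.2163]
[0.3645 0.2718 0.2529 0.2059] [0.4538 0.199 ]
[0.381  0.2742 0.2523 0.2042] [0.4471 0.1948]
```

The far end now rests on the floor and the gripped end is only a few mm up. I'll open gently.

{"method": "step_arm", "body": {"delta_pos": [[0,0,-0.05],[0,0,0],[0,0,0],[0,0,0],[0,0,0],[0,0,0]], "turn": [0,0,0,0,0,0], "grip": 0.25}}

```text
time: 20.25
ee_pos: [0.4521, 0.2535, 0.0454]
eef_rot: [0.045, 0.999, 0.0, 0.0]
ft_force: [0.3, 0.2, 0.1]
width: 0.0652
grip_force: 0.0
```

{"method": "step_arm", "body": {"delta_pos": [[0,0,0.2],[0,0,0.4],[0,0,0.8],[0,0,1],[0,0,1],[0,0,1],[0,0,1],[0,-0.5,1],[0,-1,0],[-0.5,-1,0],[-0.5,-1,0],[-0.5,-1,0]], "turn": [0,0,0,0,0,0,0,0,0,0,0,0]}}

```text
time: 21.45
ee_pos: [0.4142, 0.14, 0.2062]
eef_rot: [0.045, 0.999, 0.0, 0.0]
ft_force: [0.8, -0.6, 0.3]
width: 0.0654
grip_force: 0.0
```

{"method": "step_arm", "body": {"delta_pos": [[0,-1,0],[0,-1,0],[0,-1,0],[0,-1,0],[0,-1,0],[0,0,0]], "turn": [0,0,0,0,0,0]}}

```text
time: 22.05
ee_pos: [0.4146, 0.013, 0.2063]
eef_rot: [0.047, 0.999, 0.0, 0.001]
ft_force: [-1.1, -0.6, 0.4]
width: 0.0653
grip_force: 0.0
```

Run:
```python
from stand import *
np.set_printoptions(precision=4,suppress=True)
t=snap('top');s=read_state();print(s['time'],s['ee_pos'],s['width'],s['ft_force']);print(div(t))
cv2.imwrite('pics/crop3.png',cv2.resize(t['image'][150:340,120:440,::-1],None,fx=2.4,fy=2.4))
for v in range(240,285,4): 
    W=atdepth(t,[[u,v] for u in (214,217,220,223)]);print(v,W[:,2],W[0,:2])
```

```text
22.1 [0.4147 0.0149 0.2062] 0.06513975918979488 [0.1112 0.867  0.3603]
[(np.float64(-0.006), 58), (np.float64(0.01), 57), (np.float64(-0.007), 65)]
240 [0.045  0.0444 0.0437 0.0397] [0.5502 0.2746]
244 [0.0406 0.0383 0.043  0.0456] [0.5395 0.2756]
248 [0.0447 0.0453 0.0474 0.049 ] [0.528  0.2744]
252 [0.0427 0.0429 0.043  0.0403] [0.5171 0.2747]
256 [0.0478 0.0437 0.0435 0.0401] [0.5056 0.2733]
260 [0.0438 0.0467 0.047  0.0438] [0.4948 0.2741]
264 [0.045  0.0503 0.0433 0.0424] [0.4837 0.2737]
268 [0.0497 0.046  0.0422 0.048 ] [0.4725 0.2724]
272 [0.0491 0.0447 0.0422 0.046 ] [0.4616 0.2723]
276 [0.0498 0.05   0.045  0.0424] [0.4506 0.272 ]
280 [0.042  0.0479 0.0415 0.0481] [0.4399 0.2738]
284 [0.0495 0.0445 0.0491 0.0409] [0.4288 0.2718]
```

View pics/crop3.png

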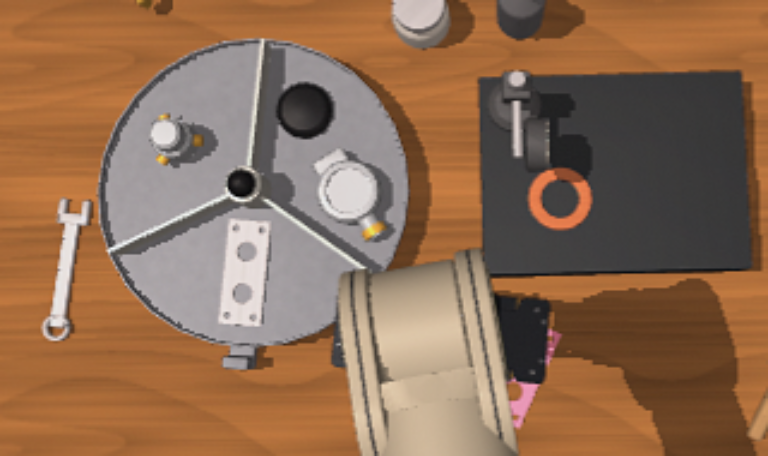

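The plate lies in the front bay between hub and rim, with the lug straight ahead. The shim, spanner and kit parts are in place. One flatness check, then I'll hand in if it's good.

Run:
```python
from stand import *
np.set_printoptions(precision=4,suppress=True)
Ps=[]
for i in range(6):
    t=snap('top');im=t['image'].astype(int)
    m=((im.min(2)>165)).astype(np.uint8);m[:240]=0;m[288:]=0;m[:,:208]=0;m[:,236:]=0
    n,l,s,_=cv2.connectedComponentsWithStats(m);k=1+np.argmax(s[1:,4]);v,u=np.nonzero(cv2.erode((l==k).astype(np.uint8),np.ones((3,3))));Ps.append(atdepth(t,np.c_[u,v]))
v,u=np.nonzero(l==k);r=cv2.minAreaRect(np.c_[u,v].astype(np.float32));box=atz(t,cv2.boxPoints(r),.045);print(box,box.mean(0))
P=np.vstack(Ps);A=np.c_[P[:,:2]-P[:,:2].mean(0),np.ones(len(P))];x=np.linalg.lstsq(A,P[:,2],rcond=None)[0];print('tilt',x,len(P))
F=atdepth(t,[[u,v] for u in range(195,206) for v in range(250,275)]);print('floor',F[:,2].mean())
d=box.mean(0)[:2]-[.5803,.2415];print('r',np.hypot(*d),'ang',np.arctan2(d[1],d[0]))
```

```text
[[0.428  0.2848 0.045 ]
 [0.5497 0.2744 0.045 ]
 [0.5439 0.2237 0.045 ]
 [0.4225 0.2346 0.045 ]] [0.486  0.2544 0.045 ]
tilt [-0.2954 -2.5367  0.0501] 2568
floor 0.04751546689530469
r 0.09515924698374602 ang 3.005850692042466
```

Run:
```python
from h import *
from scipy.optimize import least_squares
t=load('top')
poly=proj(t,[[.434,.276,.045],[.544,.267,.045],[.538,.233,.045],[.429,.243,.045]])
m=np.zeros((480,640),np.uint8);cv2.fillPoly(m,[np.round(poly).astype(int)],1);v,u=np.nonzero(m);P=atdepth(t,np.c_[u,v])
A=np.c_[P[:,:2]-P[:,:2].mean(0),np.ones(len(P))]
print(least_squares(lambda x:A@x-P[:,2],[0,0,.045],loss='soft_l1',f_scale=.002).x,np.percentile(P[:,2],[5,50,95]))
F=atdepth(t,[[u,v] for u in range(195,206) for v in range(250,275)]);print('floor',np.median(F[:,2]))
```

```text
[-0.01185819 -0.10698935  0.0453786 ] [0.04076707 0.04512104 0.04997899]
floor 0.04295286388729047
```

Run:
```python
from h import *
from scipy.optimize import least_squares
def f(Q,n):
    m=np.zeros((480,640),np.uint8);P=[]
    for t in T:
        cv2.fillPoly(m,[np.round(proj(t,Q)).astype(int)],1);v,u=np.nonzero(m);P.append(atdepth(t,np.c_[u,v]))
    P=np.vstack(P);A=np.c_[P[:,:2]-P[:,:2].mean(0),np.ones(len(P))]
    print(n,least_squares(lambda x:A@x-P[:,2],[0,0,.045],loss='soft_l1',f_scale=.002).x,len(P))
T=[camera('top') for _ in range(10)]
f([[.434,.276,.045],[.544,.267,.045],[.538,.233,.045],[.429,.243,.045]],'plate')
f([[.46,.33,.042],[.52,.33,.042],[.52,.295,.042],[.46,.295,.042]],'floor left')
f([[.45,.22,.042],[.49,.22,.042],[.49,.18,.042],[.45,.18,.042]],'floor right')
f([[.55,-.25,.06],[.65,-.25,.06],[.65,-.30,.06],[.55,-.30,.06]],'granite')
```

```text
plate [-0.00670236 -0.06628535  0.04530309] 5410
floor left [-0.00244448 -0.05428409  0.04290224] 3100
floor right [-0.00715706 -0.0457393   0.04284124] 2320
granite [-0.00424077  0.02582779  0.06032098] 7210
```

The bare tray floor shows the same apparent slope, so that's camera bias. The plate is flat on the floor, about 2.4 mm above it against its 3 mm thickness. Handing in.

```bash
python3 -c "
from bench import *
print(close_job())"
```

```text
the job is handed in; nothing more can be done
None
```

The job is handed in, with no verdict returned: by my measurements the valve plate lies flat in the empty bay, about 95 mm out from the axis, the tray sits in its click facing the lug, and everything else looked to be where it was. The fingertips reached the tray floor before the plate did, so I let its far end swing down and then opened the grip, leaving the last few mm as a short drop.

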